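Seat a lantern lamp past the sprung flap of a light test box

TASK

Put the lantern's lamp into the light test box: holding it by its bronze cap, foot down, push the box's sprung flap open with the foot, slide the lamp down past it, and press the lamp straight down with about 10 N onto the sprung contact inside for a moment. Then let go and leave it standing upright in the box, resting on the contact. Feel your way in gently, never ramming or forcing the lamp against the box (stay well below 25 N), and leave the jar, the finial and the screwdriver where they are.

Things in the scene. Friction and masses are not known exactly. Their poses are not given: they have to be found in the camera images.
- lamp_center (a point): Centre (half-way up) of the loose lamp insert: an upright square post 150 mm tall, 0.16 to 0.25 kg, standing on the table: brass foot, white diffuser 36 x 36 mm with bronze edges, dark bronze cap. z points up to the cap; x and y are square to its faces; all four sides are alike, so a quarter turn changes nothing.
- lamp_cap (a point): Middle of the lamp's dark bronze cap, where to grip it by two opposite flat sides: 34 x 34 mm, 44 mm tall, its flat top 22 mm above this point; 53 mm above lamp_center. Axes as lamp_center.
- lamp_foot (a point): Centre of the underside of the lamp's brass foot (30 x 30 mm, 10 mm tall, the 36 mm diffuser begins above it), 75 mm below lamp_center. Axes as lamp_center.
- test_box: Pale green light test box fixed to the table, 200 mm (x) by 240 mm (y), deck 100 mm above the table. Origin at the centre of its underside, on the axis of the throat; z up; the black panel with the display lies on the -x part of the deck. A throat in mid-deck, closed by a black flap, goes straight down.
- throat (a point): On the throat's axis at deck height, axes as test_box. The lamp's axis belongs here, its sides parallel to the box's. Throat walls 22 mm from the axis on -y, +y and -x (4 mm clearance to the lamp), 34 mm on +x, where the open flap hangs; straight all the way down. Yellow 45-degree lips, 8 mm high and 8 mm wide, line the -y, +y and -x edges only.
- throat_foot (a point): On the throat's axis at table height. Above it, level, a 40 x 40 mm copper contact pad on a spring: yields from about 3 N, then 1 mm per 5 N, bottoms hard after 4 mm. The pad's height is set by hand and not measured: its top is anywhere from 14 to 40 mm above this point; find it by feel.
- flap_axis (a point): Middle of the flap's hinge line, which runs along box y, 30 mm to the +x side of the throat's axis and 2 mm below the deck. Black flap 50 mm long, 42 mm wide, 3 mm thick, orange stripe near its free edge, which points to -x when closed; it swings down into the throat.
- flap (a joint): Flap angle, rad: 0 shut (level), grows as it swings down, 1.45 at most. Spring to shut: 0.07 N m shut, 0.08 N m open. A foot pushed down on the throat's axis meets about 5 N (much more nearer the hinge); then the flap leans on the lamp's +x side at about 1.3 rad with about 2 N, pushing it to -x and dragging a little.
- finial_center (a point): Bystander: loose bronze lantern finial, round, 76 mm across its foot, 56 mm tall; point half-way up on its axis.
- jar_center (a point): Bystander: loose glass jar with blue cap, 56 mm across, 70 mm tall; point half-way up on its axis.
- driver_grip (a point): Bystander: screwdriver with a red handle lying on the table; point in the middle of its handle. It lies beyond the loose things, roughly along world y.
Things that resemble listed ones, but are neither listed nor needed, are in the scene too. Of the things that look like the part that bears lamp_center, take the one that is farthest from the robot's base at the start.

How it is judged:
On the way, in this order (a step that is already met when the one before it is completed fails the run):
1. the lamp's foot has pushed the flap open and is inside the throat, at least 25 mm below the deck (value of joint flap above 0.9 rad and z of lamp_foot in the frame of test_box below 0.075 m and horizontal distance between lamp_foot and throat below 0.012 m), for 0.05 s.
2. the lamp is pressed on the contact pad with at least 6 N for 0.2 s (contact force between lamp and contact_c0 above 6 N and value of joint flap above 0.9 rad), for 0.2 s.
At the end, for the whole second after the job is handed in: The lamp stands at rest in the throat, upright within 0.12 rad, foot within 8 mm of the throat's axis, under 44 mm above the table and down on the contact pad (within 7.5 mm of the pad's centre, which lies on the axis 2 mm below its top), the flap open against its side (over 0.9 rad) (distance between lamp_foot and contact_c0 below 0.0075 m and z of lamp_foot in the frame of test_box below 0.044 m and horizontal distance between lamp_foot and throat below 0.008 m and angle between lamp_center's own z axis and vertical below 0.12 rad and linear speed of lamp below 0.01 m/s and value of joint flap above 0.9 rad); the robot touches nothing.
It fails at once if the lamp is forced against the test box, its flap or its contact with more than 25 N (contact force between lamp and test_box above 25 N).
It fails at once if the finial, the jar or the screwdriver is moved by more than 25 mm (distance of any of finial_center, jar_center, driver_grip from where it was at the start of the episode above 0.025 m).
It also fails if it takes over 48 s, if anything falls off the work surface, if the arm or the gripper's body presses on something with over 40 N, if the wrist force passes 120 N, or if a joint passes its speed limit or range.

ROBOT

A 6-joint arm with a two-finger parallel gripper is mounted at the origin on the work surface. World frame = base frame: x ahead of the robot, y to its left, z up, the work surface at z = 0. Lengths are in m, angles in rad, forces in N, time in s.
With the tool pointing down it reaches from about 0.35 to 0.975 m from the base axis. Payload 4.9 kg.
Tool frame: the origin (TCP) lies between the finger pads; the fingertips stand 25 mm ahead of it and the grasp point (between the pads) lies 6 mm ahead of it; z points along the fingers, y is the line along which they close (so a half turn about z gives the same grasp; the last joint's range is limited). The gripper opens to 85 mm and grips with 20 to 120 N. Pads are 22 mm wide; open, the fingers measure 114 mm over their backs; the gripper's body (76 mm by 85 mm) begins 54 mm behind the grasp point. The pads swing forward as they close: fully open they stand 13 mm farther back than shut.
Start: joints at [1.159, 0.053, 1.613, -0, 1.476, -0.119], TCP at [0.18, 0.598, 0.256] pointing down, gripper open.
Joint ranges: [-3.01, 3.01], [-1.01, 2.22], [0.06, 2.58], [-1.02, 4.17], [0.09, 2.62], [-3.14, 3.14]. Speed limits (rad/s): [2.57, 2.57, 3.14, 3.14, 3.14, 3.14].

INTERFACE

Orientations are given as a unit quaternion [w, x, y, z].
In Python, from plant import manip gives the robot as it stands.
- The arm moves only by the shell command python3 -m inch 'ROWS'. ROWS is JSON, a list of rows, each a list of 3 entries, a list of its own where there are three numbers: the shift along the tool's x, y, z in m, then the turn, a rotation vector about the tool's x, y, z in rad, then the opening, from 0 (shut) to 1 (fully open). A call has 1 to 8 rows; each row shifts and turns the commanded pose from where the row before left it, along the tool's axes as they then stand; what a row does not reach is not made up. A row lasts 1/10 s, in which the tool goes at most 50 mm and 8.59 degrees, less where a joint would pass 70% of its speed; a pose out of reach is approached as far as the arm can. A call with a gripper value outside its range is refused whole. The fingers move at their own pace and stop on an object; the grip force is fixed at half the most. Time passes only in rows, so rows that do not move let the fingers close. It gives the time, the measured TCP pose, the force, the opening and the grip force at its end, in the units of the state.
- manip.state(): the state, without advancing time (a new reading comes with each control period).
- manip.grab_frame(name): name is "scene" or "side" or "wrist"; returns (picture, depth): 480x640x3 uint8, red, green, blue; 480x640 float32, m along the optical axis (not along the pixel's ray), 0 where there is no reading.
- manip.camera_params(name): a dict with "camera_matrix" (3x3 intrinsics, pixels), "rvec" (rotation vector, rad) and "tvec" (3), from world to camera coordinates, as OpenCV has them. Camera axes: x right, y down, z forward; pixel columns grow to the right and rows downward; lengths in m; the calibration is good to about 2 mm. A picture is of the moment at which its call begins: read the wrist's pose just before it. camera_params takes no time and is no camera call; for the wrist camera it gives the pose at the moment of the call.
- manip.job_done(): hands the job in; it is judged then, once.
Trained networks look in the newest picture that a camera, given by its name, has taken for a name from the list of things; names that differ only in an ending like _2 or _b are one class to them, and where a whole thing is asked for, a point or a joint stands for the part that bears it (a point fixed in the world has none). Each returns a list of dicts, best first, with "score" (0 to 1); they miss things now and then, are a little off and sometimes report something else, mostly with a low value. They report only what shows in the picture. A call takes as long as a camera call. They do not tell look-alikes from the thing itself.
- manip.look_for(camera, label): "point" ([x, y, z] in m, in world coordinates, good to about 4 mm: the middle of the surface that is visible of it).
The state is a dict: "time": time; "joint_pos": joint angles; "joint_vel": joint speeds; "joint_efforts": joint torques, N m; "tool_pos": TCP position; "tool_rot": TCP orientation; "contact_force": force on the tool from outside, world axes, zero at the start; "ft_torque": the same for the moment, N m; "gripper_width": opening from 0.0 (shut) to 1.0 (fully open); "grasp_force": force on a finger pad.
Only numpy, scipy, OpenCV 4.12 (cv2) and the standard library are available. Lean on these libraries where they do the work, as an engineer would, in place of code of your own. Each camera call takes 0.05 s, during which the arm holds its last target. There are 200 camera calls.

## Working session

There is one attempt and no reset: what is moved stays moved. The work goes in short steps, Python scripts to look and compute and a shell command to move; the robot and the scene stay as the last step left them, time stands still between calls to the robot, and variables do not carry over. Pictures are saved under pics/ and viewed, at most 10 in all, crops included, and the job is handed in when it is done.

```bash
ls; mkdir -p pics
cat > h.py <<'E'
import numpy as np, cv2
from plant import manip
def cam(n):
    p=manip.camera_params(n); R=cv2.Rodrigues(np.array(p["rvec"],float))[0]
    return np.array(p["camera_matrix"]),R,np.array(p["tvec"]).ravel()
def cloud(n,d):
    K,R,t=cam(n); v,u=np.mgrid[:480,:640]
    c=np.stack([(u-K[0,2])/K[0,0]*d,(v-K[1,2])/K[1,1]*d,d],-1)
    return (c-t)@R
def pix(n,P):
    K,R,t=cam(n); c=K@(R@np.array(P)+t); return (c[:2]/c[2]).round().astype(int).tolist()
def save(n,im): cv2.imwrite(f"pics/{n}.png",im[...,::-1])
E
python3 - <<'E'
from h import *
for n in ["scene","side"]:
    im,d=manip.grab_frame(n); np.savez(f"{n}.npz",im=im,d=d); save(n+"0",im)
    for l in ["lamp_center","lamp_cap","test_box","throat","flap","jar_center","finial_center","driver_grip"]:
        for r in manip.look_for(n,l)[:4]:
            print(n,l,np.round(r["point"],3),round(r["score"],2),pix(n,r["point"]))
s=manip.state();print(s["time"],s["tool_pos"],s["tool_rot"])
E
```

```text
pics
scene lamp_center [ 0.422 -0.176  0.106] 0.95 [358, 152]
scene lamp_center [0.455 0.    0.102] 0.89 [410, 213]
scene lamp_center [ 0.522 -0.154  0.099] 0.71 [322, 181]
scene lamp_center [ 0.448 -0.09   0.093] 0.66 [377, 186]
scene lamp_cap [ 0.452 -0.088  0.093] 0.96 [375, 188]
scene lamp_cap [ 0.457 -0.002  0.105] 0.81 [409, 212]
scene lamp_cap [ 0.422 -0.176  0.107] 0.8 [358, 151]
scene lamp_cap [ 0.52  -0.156  0.093] 0.57 [323, 182]
scene test_box [0.6   0.194 0.098] 0.8 [434, 346]
scene throat [0.602 0.192 0.096] 0.57 [432, 347]
scene flap [0.567 0.164 0.099] 0.64 [435, 317]
scene jar_center [ 0.471 -0.276  0.06 ] 0.6 [306, 154]
scene finial_center [ 0.607 -0.284  0.018] 0.82 [249, 193]
scene driver_grip [ 0.761 -0.198  0.021] 0.94 [198, 253]
scene driver_grip [0.599 0.195 0.098] 0.6 [435, 347]
side lamp_center [0.435 0.004 0.104] 0.87 [380, 286]
side lamp_center [ 0.402 -0.166  0.1  ] 0.81 [429, 235]
side lamp_center [ 0.501 -0.15   0.096] 0.79 [381, 224]
side lamp_center [ 0.431 -0.087  0.102] 0.78 [400, 255]
side lamp_cap [0.438 0.012 0.102] 0.92 [377, 289]
side lamp_cap [ 0.408 -0.167  0.095] 0.9 [426, 235]
side lamp_cap [ 0.43  -0.089  0.105] 0.82 [402, 253]
side lamp_cap [ 0.506 -0.153  0.097] 0.64 [380, 223]
side test_box [0.551 0.192 0.104] 0.98 [274, 337]
side throat [0.548 0.202 0.098] 0.85 [273, 344]
side throat [ 0.749 -0.202  0.023] 0.56 [295, 196]
side flap [0.571 0.171 0.098] 0.66 [271, 325]
side jar_center [ 0.457 -0.262  0.062] 0.91 [418, 210]
side finial_center [ 0.598 -0.282  0.018] 0.92 [365, 198]
side driver_grip [ 0.752 -0.204  0.023] 0.84 [294, 196]
side driver_grip [0.548 0.201 0.096] 0.23 [273, 344]
0.9 [0.18040233 0.59838509 0.2563071 ] [-2.25488373e-06  1.45886733e-01  9.89301299e-01 -3.18681246e-06]
```

View pics/scene0.png

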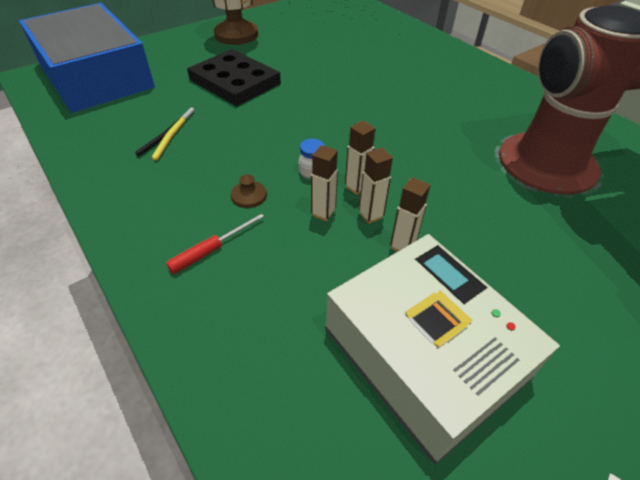

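Run:
```python
from h import *
z=np.load("scene.npz"); c=z["im"][100:300,280:460]; save("crop0",cv2.resize(c,None,fx=3,fy=3,interpolation=cv2.INTER_CUBIC))
P=cloud("scene",z["d"]); ok=z["d"]>0
for x,y in [(.412,-.17),(.445,0),(.51,-.152),(.44,-.088)]:
    m=ok&(np.hypot(P[...,0]-x,P[...,1]-y)<.04)&(P[...,2]>.03)
    zt=np.percentile(P[m][:,2],98); t=P[m][P[m][:,2]>zt-.006]
    r=cv2.minAreaRect(t[:,:2].astype(np.float32)*1000); print(x,y,round(zt,3),len(t),np.round(r[0]),np.round(r[1]),round(r[2],1))
# box top
hsv=cv2.cvtColor(z["im"],cv2.COLOR_RGB2HSV)
m=ok&(abs(P[...,2]-.1)<.012)&(np.hypot(P[...,0]-.58,P[...,1]-.18)<.19)
print(m.sum(),P[m].min(0),P[m].max(0),cv2.minAreaRect(P[m][:,:2].astype(np.float32)*1000))
```

```text
0.412 -0.17 0.152 246 [ 408. -184.] [36. 36.] 6.1
0.445 0 0.152 347 [444.  -8.] [37. 34.] 19.4
0.51 -0.152 0.152 284 [ 511. -164.] [36. 35.] 27.2
0.44 -0.088 0.152 298 [ 439. -103.] [36. 36.] 81.5
23857 [0.46284667 0.04621808 0.08800827] [0.66769208 0.29007307 0.11069621] ((564.7321166992188, 168.19203186035156), (240.98153686523438, 202.2454376220703), 88.97693634033203)
```

View pics/crop0.png

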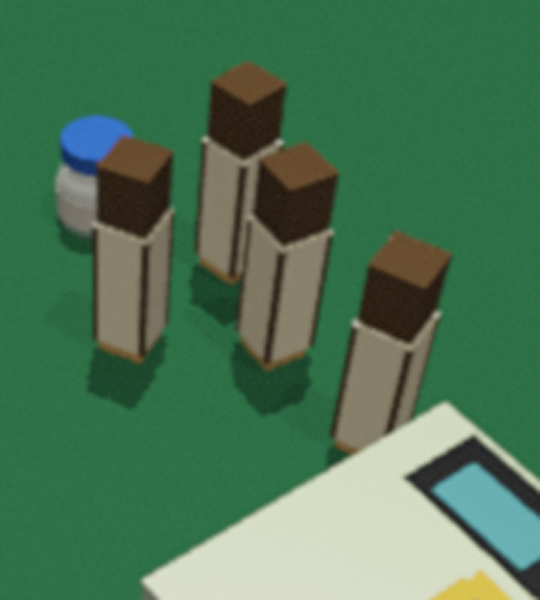

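```bash
python3 -m inch '[[[-0.03,-0.035,0],[0,0,0],1],[[-0.03,-0.035,0],[0,0,0],1],[[-0.03,-0.035,0],[0,0,0],1],[[-0.03,-0.035,0],[0,0,0],1],[[-0.03,-0.035,0],[0,0,0],1],[[-0.03,-0.035,0],[0,0,0],1],[[-0.03,-0.035,0],[0,0,0],1],[[-0.03,-0.035,0],[0,0,0],1]]'
python3 -m inch '[[[-0.03,-0.035,0],[0,0,0],1],[[-0.03,-0.035,0],[0,0,0],1],[[-0.03,-0.035,0],[0,0,0],1],[[-0.03,-0.035,0],[0,0,0],1],[[-0.03,-0.035,0],[0,0,0],1],[[-0.03,-0.035,0],[0,0,0],1],[[-0.03,-0.035,0],[0,0,0],1],[[-0.03,-0.035,0],[0,0,0],1]]'
```

```text
time: 1.7
tool_pos: [0.3297, 0.2594, 0.2566]
tool_rot: [0.0, 0.146, 0.989, 0.0]
contact_force: [1.7, -0.8, 0.8]
gripper_width: 1.001
grasp_force: 0.0
time: 2.5
tool_pos: [0.4788, -0.0784, 0.2566]
tool_rot: [0.0, 0.146, 0.989, 0.0]
contact_force: [0.7, 0.1, -0.2]
gripper_width: 1.002
grasp_force: 0.0
```

Four lamps, with cap tops in the scene picture at (325,158), (361,130), (377,158) and (414,190). The first one, left front at world (0.511, -0.164), is 0.54 m from the base. The others are at 0.44–0.45 m, so the first is the one meant. The crop confirms a loose lamp with the jar behind it.

```bash
python3 -m inch '[[[-0.028,-0.036,0],[0,0,0],1],[[-0.028,-0.036,0],[0,0,0],1],[[0,0,0],[0,0,0.134],1],[[0,0,0],[0,0,0.134],1],[[0,0,0],[0,0,0.134],1],[[0,0,0],[0,0,0.134],1],[[0,0,0],[0,0,0.134],1],[[0,0,0],[0,0,0.134],1]]'
cat > look.py <<'E'
from h import *
import sys
s=manip.state(); im,d=manip.grab_frame("wrist"); save(sys.argv[1],im); np.savez(sys.argv[1]+".npz",im=im,d=d)
R=cv2.Rodrigues(np.zeros(3))[0]
from scipy.spatial.transform import Rotation as Ro
q=s["tool_rot"]; R=Ro.from_quat([q[1],q[2],q[3],q[0]]).as_matrix()
P=cloud("wrist",d); ok=d>0
m=ok&(np.hypot(P[...,0]-.511,P[...,1]+.164)<.045)&(abs(P[...,2]-.15)<.004)
print(m.sum()); r=cv2.minAreaRect(P[m][:,:2].astype(np.float32)*1000); print(r,np.median(P[m][:,2]),P[m].mean(0))
print("tool",s["tool_pos"],"y axis deg",np.degrees(np.arctan2(R[1,1],R[0,1])))
E
python3 look.py w1
```

```text
time: 3.3
tool_pos: [0.5112, -0.1615, 0.2564]
tool_rot: [0.0, 0.524, 0.852, -0.0]
contact_force: [0.1, -0.3, 1.1]
gripper_width: 1.001
grasp_force: 0.0
3439
((510.2740783691406, -165.93185424804688), (34.05499267578125, 34.594337463378906), 25.79128646850586) 0.14960569975708046 [ 0.50990421 -0.16497588  0.14956748]
tool [ 0.51115727 -0.16148436  0.25637622] y axis deg 26.83626535613984
```

View pics/w1.png

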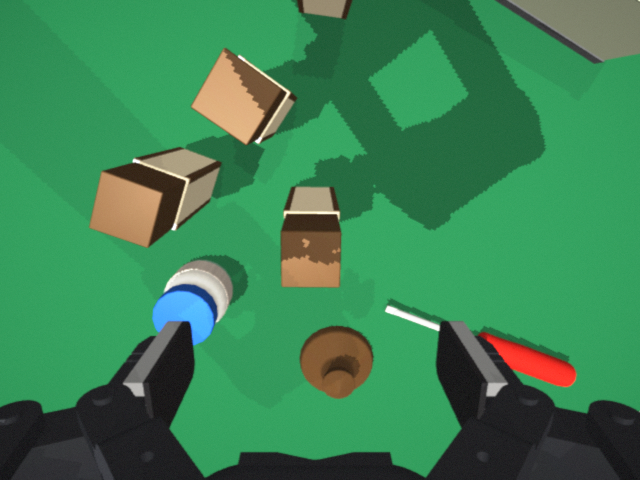

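The target lamp is in the middle of the wrist picture at (311,255), square to the fingers. The jar is at (185,310) and the finial at (336,360), both clear of the finger paths.

```bash
python3 -m inch '[[[-0.003,-0.003,0.02],[0,0,0.018],1],[[0,0,0.03],[0,0,0],1],[[0,0,0.03],[0,0,0],1],[[0,0,0.025],[0,0,0],1],[[0,0,0.02],[0,0,0],1],[[0,0,0],[0,0,0],1]]'
python3 -m inch '[[[0,0,0],[0,0,0],0.3],[[0,0,0],[0,0,0],0.3],[[0,0,0],[0,0,0],0.3],[[0,0,0],[0,0,0],0.2],[[0,0,0],[0,0,0],0.2],[[0,0,0],[0,0,0],0.2],[[0,0,0],[0,0,0],0.2]]'
```

```text
time: 3.95
tool_pos: [0.5076, -0.1644, 0.1277]
tool_rot: [-0.003, 0.528, 0.849, -0.0]
contact_force: [0.2, 0.3, 0.7]
gripper_width: 1.0
grasp_force: 0.0
time: 4.65
tool_pos: [0.5108, -0.166, 0.133]
tool_rot: [0.001, 0.529, 0.849, 0.0]
contact_force: [-0.7, -0.3, 6.2]
gripper_width: 0.392
grasp_force: 60.6
```

```bash
python3 -m inch '[[[0,0,-0.01],[0,0,0],0.2],[[0,0,-0.02],[0,0,0],0.2],[[0,0,-0.03],[0,0,0],0.2],[[0,0,-0.03],[0,0,0],0.2],[[0,0,-0.03],[0,0,0],0.2],[[0,0,-0.03],[0,0,0],0.2],[[0,0,-0.015],[0,0,0],0.2],[[0,0,0],[0,0,0],0.2]]'
python3 - <<'E'
from h import *
# throat from scene depth/colour: yellow lips
z=np.load("scene.npz"); P=cloud("scene",z["d"]); hsv=cv2.cvtColor(z["im"],cv2.COLOR_RGB2HSV)
ok=(z["d"]>0)&(abs(P[...,2]-.1)<.02)&(np.hypot(P[...,0]-.565,P[...,1]-.17)<.07)
y=ok&(hsv[...,0]>18)&(hsv[...,0]<32)&(hsv[...,1]>140)
o=ok&(hsv[...,0]<16)&(hsv[...,1]>140)
k=ok&(hsv[...,2]<70)
for n,m in (("yellow",y),("orange",o),("black",k)):
    print(n,m.sum(),np.round(P[m].mean(0),4), np.round(np.percentile(P[m],[2,98],axis=0),4).tolist(), cv2.minAreaRect(P[m][:,:2].astype(np.float32)*1000))
E
```

```text
time: 5.45
tool_pos: [0.5106, -0.1658, 0.2988]
tool_rot: [0.002, 0.529, 0.849, 0.0]
contact_force: [0.6, 0.2, -2.4]
gripper_width: 0.388
grasp_force: 60.0
yellow 801 [0.5591 0.1686 0.105 ] [[0.5358, 0.1389, 0.0988], [0.597, 0.1992, 0.1096]] ((566.906005859375, 168.92623901367188), (62.137550354003906, 64.73924255371094), 89.56413269042969)
orange 56 [0.5513 0.1677 0.0992] [[0.5468, 0.1495, 0.0978], [0.555, 0.187, 0.1006]] ((550.702392578125, 168.07815551757812), (38.96834182739258, 8.759204864501953), 89.51212310791016)
black 913 [0.5558 0.1653 0.1002] [[0.4983, 0.1326, 0.0975], [0.5905, 0.1865, 0.1043]] ((547.5379638671875, 155.17311096191406), (97.9173812866211, 57.44733810424805), 13.362532615661621)
```

```bash
python3 -m inch '[[[0.016,0.012,0],[0,0,0.06],0.2],[[0.032,0.024,0],[0,0,0],0.2],[[0.032,0.024,0],[0,0,0],0.2],[[0.032,0.024,0],[0,0,0],0.2],[[0.032,0.024,0],[0,0,0],0.2],[[0.032,0.024,0],[0,0,0],0.2],[[0.02,0.015,0],[0,0,0],0.2],[[0.01,0.008,0],[0,0,0],0.2]]'
python3 -m inch '[[[0,0,0],[0,0,0.1],0.2],[[0,0,0],[0,0,0.1],0.2],[[0,0,0],[0,0,0.1],0.2],[[0,0,0],[0,0,0.1],0.2],[[0,0,0],[0,0,0],0.2],[[0,0,0],[0,0,0],0.2]]'
python3 - <<'E'
from h import *
from scipy.spatial.transform import Rotation as Ro
s=manip.state(); im,d=manip.grab_frame("wrist"); save("w2",im); np.savez("w2.npz",im=im,d=d)
q=s["tool_rot"]; R=Ro.from_quat([q[1],q[2],q[3],q[0]]).as_matrix(); print(s["tool_pos"],R.round(4).tolist(),s["contact_force"],s["gripper_width"])
P=cloud("wrist",d); hsv=cv2.cvtColor(im,cv2.COLOR_RGB2HSV)
ok=(d>0)&(abs(P[...,2]-.1)<.02)&(np.hypot(P[...,0]-.565,P[...,1]-.17)<.07)
y=ok&(hsv[...,0]>18)&(hsv[...,0]<32)&(hsv[...,1]>140)
o=ok&(hsv[...,0]<16)&(hsv[...,1]>140)
for n,m in (("yellow",y),("orange",o)):
    if m.sum()>5: print(n,m.sum(),np.round(np.percentile(P[m],[1,99],axis=0),4).tolist(), cv2.minAreaRect(P[m][:,:2].astype(np.float32)*1000))
E
```

```text
time: 6.25
tool_pos: [0.5714, 0.0867, 0.2933]
tool_rot: [-0.002, 0.553, 0.833, -0.001]
contact_force: [0.0, -0.3, -2.0]
gripper_width: 0.39
grasp_force: 60.3
time: 6.85
tool_pos: [0.5718, 0.084, 0.295]
tool_rot: [-0.001, 0.708, 0.706, -0.001]
contact_force: [0.4, -0.4, -2.7]
gripper_width: 0.389
grasp_force: 60.4
[0.57180609 0.08404871 0.29501216] [[0.0027, 1.0, -0.0021], [1.0, -0.0027, -0.0003], [-0.0003, -0.0021, -1.0]] [ 0.4165073  -0.39467105 -2.68891752] 0.38871391297529045
yellow 3896 [[0.5338, 0.1355, 0.0985], [0.5981, 0.1988, 0.1089]] ((566.1618041992188, 167.27513122558594), (63.86262130737305, 65.51995086669922), 89.13046264648438)
orange 640 [[0.5479, 0.147, 0.091], [0.555, 0.1892, 0.1002]] ((551.1675415039062, 168.10528564453125), (42.5135612487793, 7.1823811531066895), 88.85269927978516)
```

View pics/w2.png

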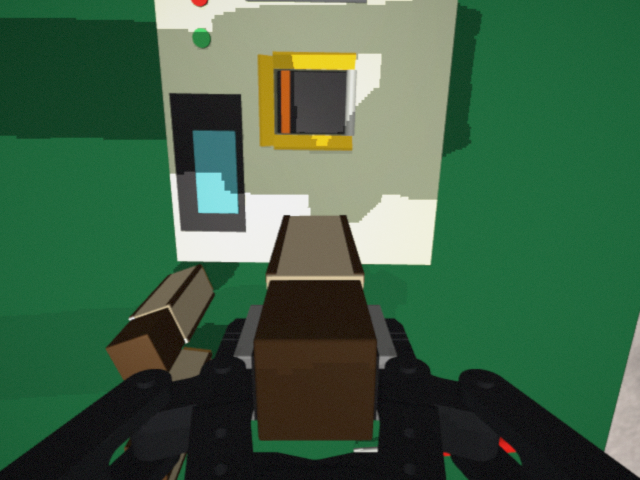

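Wrist picture: the throat, with its yellow lips, is centred at about (310,100). The orange stripe is at (286,100) and the display at (214,170), on the box's -x side. The lamp is held square in the fingers.

```bash
python3 -m inch '[[[0.02,-0.002,0],[0,0,0.014],0.2],[[0.03,-0.002,0],[0,0,0],0.2],[[0.02,-0.002,0],[0,0,0],0.2],[[0.014,0,0],[0,0,0],0.2],[[0,0,0.01],[0,0,0],0.2],[[0,0,0.015],[0,0,0],0.2],[[0,0,0.015],[0,0,0],0.2],[[0,0,0.005],[0,0,0],0.2]]'
python3 -m inch '[[[0,0,0],[0,0,0],0.2],[[0,0,0],[0,0,0],0.2]]'
cat > see.py <<'E'
from h import *
import sys
from scipy.spatial.transform import Rotation as Ro
n=sys.argv[1]; s=manip.state(); q=s["tool_rot"]; R=Ro.from_quat([q[1],q[2],q[3],q[0]]).as_matrix(); print(s["tool_pos"],R.round(4).tolist(),s["contact_force"],s["ft_torque"])
im,d=manip.grab_frame("side"); c0=pix("side",[.565,.168,.12]); print(c0)
a=im[c0[1]-60:c0[1]+50,c0[0]-60:c0[0]+60]; b,d2=manip.grab_frame("wrist")
a=cv2.resize(a,(524,480),interpolation=cv2.INTER_CUBIC); save(n,cv2.resize(np.hstack([a,b]),(800,330)));
E
python3 see.py s3
```

```text
time: 7.7
tool_pos: [0.5661, 0.1676, 0.2473]
tool_rot: [-0.002, 0.714, 0.7, -0.002]
contact_force: [-0.6, 0.0, -2.2]
gripper_width: 0.393
grasp_force: 60.4
time: 7.9
tool_pos: [0.5676, 0.1683, 0.2512]
tool_rot: [0.0, 0.714, 0.7, -0.0]
contact_force: [0.8, -0.4, -2.3]
gripper_width: 0.392
grasp_force: 60.4
[0.56759619 0.1682792  0.2512447 ] [[0.0186, 0.9998, -0.0], [0.9998, -0.0186, -0.0001], [-0.0001, -0.0, -1.0]] [ 0.78017982 -0.4097988  -2.29217144] [-0.08361925  0.03318086  0.01224663]
[274, 318]
```

View pics/s3.png

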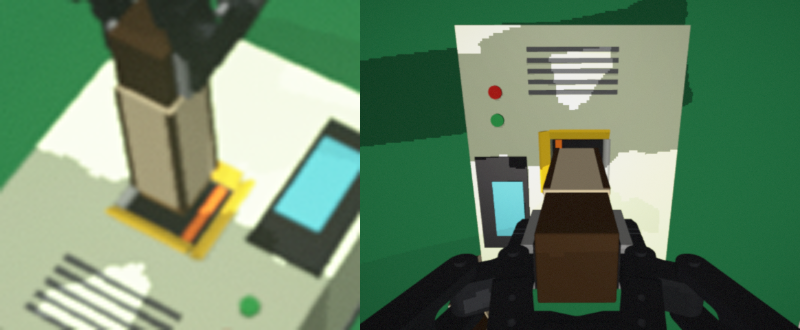

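The lamp hangs over the throat opening with its foot just above the flap. It needs about 2 mm towards -x.

```bash
python3 -m inch '[[[0,-0.002,0.003],[0,0,0],0.2],[[0,0,0.004],[0,0,0],0.2],[[0,0,0.004],[0,0,0],0.2],[[0,0,0.002],[0,0,0],0.2],[[0,0,0],[0,0,0],0.2]]'
python3 -m inch '[[[0,0,0.003],[0,0,0],0.2],[[0,0,0.003],[0,0,0],0.2],[[0,0,0],[0,0,0],0.2]]'
python3 -m inch '[[[0,0,0.003],[0,0,0],0.2],[[0,0,0.003],[0,0,0],0.2],[[0,0,0],[0,0,0],0.2]]'
```

```text
time: 8.5
tool_pos: [0.5652, 0.1687, 0.2376]
tool_rot: [-0.0, 0.713, 0.701, -0.0]
contact_force: [0.6, 0.1, -2.7]
gripper_width: 0.394
grasp_force: 60.4
time: 8.8
tool_pos: [0.5652, 0.1687, 0.2316]
tool_rot: [-0.0, 0.713, 0.701, -0.0]
contact_force: [0.6, 0.5, -2.4]
gripper_width: 0.391
grasp_force: 60.4
time: 9.1
tool_pos: [0.5659, 0.1688, 0.2269]
tool_rot: [0.0, 0.713, 0.701, 0.001]
contact_force: [-0.6, -0.1, 2.8]
gripper_width: 0.39
grasp_force: 60.9
```

Flap felt: about 5 N at foot height of about 0.095 m, as expected.

```bash
python3 -m inch '[[[0,0,0.004],[0,0,0],0.2],[[0,0,0.004],[0,0,0],0.2],[[0,0,0],[0,0,0],0.2]]'
python3 -m inch '[[[0,0,0.004],[0,0,0],0.2],[[0,0,0.004],[0,0,0],0.2],[[0,0,0],[0,0,0],0.2]]'
python3 -m inch '[[[0,0,0.004],[0,0,0],0.2],[[0,0,0.004],[0,0,0],0.2],[[0,0,0],[0,0,0],0.2]]'
```

```text
time: 9.4
tool_pos: [0.5651, 0.1688, 0.2176]
tool_rot: [-0.0, 0.713, 0.701, -0.0]
contact_force: [0.1, 0.6, 1.9]
gripper_width: 0.389
grasp_force: 60.9
time: 9.7
tool_pos: [0.5644, 0.1687, 0.2085]
tool_rot: [-0.001, 0.713, 0.701, -0.001]
contact_force: [-2.6, 0.3, 0.5]
gripper_width: 0.389
grasp_force: 60.6
time: 10.0
tool_pos: [0.5647, 0.1687, 0.2009]
tool_rot: [-0.001, 0.713, 0.701, -0.001]
contact_force: [-1.9, -0.0, -0.8]
gripper_width: 0.391
grasp_force: 60.4
```

```bash
python3 -m inch '[[[0,0,0.004],[0,0,0],0.2],[[0,0,0.004],[0,0,0],0.2],[[0,0,0.004],[0,0,0],0.2],[[0,0,0],[0,0,0],0.2]]'
python3 -m inch '[[[0,0,0.004],[0,0,0],0.2],[[0,0,0.003],[0,0,0],0.2],[[0,0,0.002],[0,0,0],0.2],[[0,0,0],[0,0,0],0.2]]'
python3 -m inch '[[[0,0,0.001],[0,0,0],0.2],[[0,0,0.001],[0,0,0],0.2],[[0,0,0],[0,0,0],0.2]]'
```

```text
time: 10.4
tool_pos: [0.5648, 0.1687, 0.1891]
tool_rot: [-0.001, 0.713, 0.701, -0.001]
contact_force: [-1.9, 0.3, -2.2]
gripper_width: 0.387
grasp_force: 60.3
time: 10.8
tool_pos: [0.5651, 0.1687, 0.1808]
tool_rot: [-0.0, 0.713, 0.701, -0.0]
contact_force: [-2.1, -0.0, -1.6]
gripper_width: 0.394
grasp_force: 60.6
time: 11.1
tool_pos: [0.5655, 0.1687, 0.1793]
tool_rot: [0.0, 0.713, 0.701, 0.0]
contact_force: [-0.8, -0.6, -0.5]
gripper_width: 0.388
grasp_force: 60.6
```

```bash
for i in 1; do :; done
python3 -m inch '[[[0,0,0.0015],[0,0,0],0.2],[[0,0,0.0015],[0,0,0],0.2],[[0,0,0],[0,0,0],0.2],[[0,0,0],[0,0,0],0.2]]'
python3 -m inch '[[[0,0,0.001],[0,0,0],0.2],[[0,0,0.001],[0,0,0],0.2],[[0,0,0],[0,0,0],0.2],[[0,0,0],[0,0,0],0.2]]'
python3 -m inch '[[[0,0,0.001],[0,0,0],0.2],[[0,0,0.001],[0,0,0],0.2],[[0,0,0],[0,0,0],0.2],[[0,0,0],[0,0,0],0.2]]'
```

```text
time: 11.5
tool_pos: [0.5653, 0.1687, 0.176]
tool_rot: [-0.0, 0.713, 0.701, -0.0]
contact_force: [-2.0, 0.0, -1.3]
gripper_width: 0.392
grasp_force: 60.6
time: 11.9
tool_pos: [0.5654, 0.1687, 0.1742]
tool_rot: [-0.0, 0.713, 0.701, -0.0]
contact_force: [-1.5, 0.8, -0.9]
gripper_width: 0.392
grasp_force: 60.6
time: 12.3
tool_pos: [0.5653, 0.1687, 0.1721]
tool_rot: [-0.0, 0.713, 0.701, -0.0]
contact_force: [-2.1, 0.4, -1.2]
gripper_width: 0.389
grasp_force: 60.6
```

```bash
python3 -m inch '[[[0,0,0.001],[0,0,0],0.2],[[0,0,0.001],[0,0,0],0.2],[[0,0,0],[0,0,0],0.2]]'
python3 -m inch '[[[0,0,0.001],[0,0,0],0.2],[[0,0,0.001],[0,0,0],0.2],[[0,0,0],[0,0,0],0.2]]'
```

```text
time: 12.6
tool_pos: [0.5653, 0.1687, 0.17]
tool_rot: [-0.0, 0.713, 0.701, -0.0]
contact_force: [-1.5, 0.7, -2.4]
gripper_width: 0.389
grasp_force: 60.6
time: 12.9
tool_pos: [0.5653, 0.1688, 0.1681]
tool_rot: [-0.0, 0.713, 0.701, -0.0]
contact_force: [-0.8, -0.5, -1.3]
gripper_width: 0.392
grasp_force: 60.6
```

```bash
python3 -m inch '[[[0,0,0.001],[0,0,0],0.2],[[0,0,0.001],[0,0,0],0.2],[[0,0,0],[0,0,0],0.2]]'
```

```text
time: 13.2
tool_pos: [0.5653, 0.1687, 0.1661]
tool_rot: [-0.0, 0.713, 0.701, -0.0]
contact_force: [-2.0, 0.8, -1.6]
gripper_width: 0.388
grasp_force: 60.6
```

```bash
python3 -m inch '[[[0,0,0.001],[0,0,0],0.2],[[0,0,0.001],[0,0,0],0.2],[[0,0,0],[0,0,0],0.2]]'
```

```text
time: 13.5
tool_pos: [0.5653, 0.1687, 0.1641]
tool_rot: [-0.0, 0.713, 0.701, -0.0]
contact_force: [-1.2, 0.1, -1.5]
gripper_width: 0.392
grasp_force: 60.6
```

```bash
python3 -m inch '[[[0,0,0.001],[0,0,0],0.2],[[0,0,0.001],[0,0,0],0.2],[[0,0,0],[0,0,0],0.2]]'
```

```text
time: 13.8
tool_pos: [0.5653, 0.1687, 0.1621]
tool_rot: [-0.0, 0.713, 0.701, -0.0]
contact_force: [-1.3, -0.4, -1.9]
gripper_width: 0.389
grasp_force: 60.6
```

```bash
python3 -m inch '[[[0,0,0.001],[0,0,0],0.2],[[0,0,0.001],[0,0,0],0.2],[[0,0,0],[0,0,0],0.2]]'
```

```text
time: 14.1
tool_pos: [0.5653, 0.1687, 0.16]
tool_rot: [-0.0, 0.713, 0.701, -0.0]
contact_force: [-1.5, -0.6, -1.7]
gripper_width: 0.39
grasp_force: 60.6
```

```bash
python3 -m inch '[[[0,0,0.001],[0,0,0],0.2],[[0,0,0.001],[0,0,0],0.2],[[0,0,0],[0,0,0],0.2]]'
```

```text
time: 14.4
tool_pos: [0.5654, 0.1687, 0.1581]
tool_rot: [-0.0, 0.713, 0.701, -0.0]
contact_force: [-0.3, 0.1, -1.9]
gripper_width: 0.39
grasp_force: 60.6
```

```bash
python3 -m inch '[[[0,0,0.001],[0,0,0],0.2],[[0,0,0.001],[0,0,0],0.2],[[0,0,0],[0,0,0],0.2]]'
```

```text
time: 14.7
tool_pos: [0.5654, 0.1687, 0.1561]
tool_rot: [-0.0, 0.713, 0.701, -0.0]
contact_force: [-2.2, 0.2, -2.4]
gripper_width: 0.394
grasp_force: 60.6
```

```bash
python3 -m inch '[[[0,0,0.001],[0,0,0],0.2],[[0,0,0.001],[0,0,0],0.2],[[0,0,0],[0,0,0],0.2]]'
```

```text
time: 15.0
tool_pos: [0.5653, 0.1687, 0.1541]
tool_rot: [-0.0, 0.713, 0.701, -0.0]
contact_force: [-1.0, -0.3, -1.7]
gripper_width: 0.39
grasp_force: 60.6
```

```bash
python3 -m inch '[[[0,0,0.001],[0,0,0],0.2],[[0,0,0.001],[0,0,0],0.2],[[0,0,0],[0,0,0],0.2]]'
```

```text
time: 15.3
tool_pos: [0.5653, 0.1687, 0.1521]
tool_rot: [-0.0, 0.713, 0.701, -0.0]
contact_force: [-2.3, 0.4, -0.6]
gripper_width: 0.391
grasp_force: 60.6
```

```bash
python3 -m inch '[[[0,0,0.001],[0,0,0],0.2],[[0,0,0.001],[0,0,0],0.2],[[0,0,0],[0,0,0],0.2]]'
```

```text
time: 15.6
tool_pos: [0.5654, 0.1687, 0.1501]
tool_rot: [-0.0, 0.713, 0.701, -0.0]
contact_force: [-2.3, 0.4, -1.8]
gripper_width: 0.388
grasp_force: 60.6
```

```bash
python3 -m inch '[[[0,0,0.001],[0,0,0],0.2],[[0,0,0],[0,0,0],0.2],[[0,0,0],[0,0,0],0.2]]'
```

```text
time: 15.9
tool_pos: [0.5654, 0.1688, 0.1492]
tool_rot: [-0.0, 0.713, 0.701, -0.0]
contact_force: [-1.7, 0.5, -1.0]
gripper_width: 0.393
grasp_force: 60.6
```

```bash
python3 -m inch '[[[0,0,0.001],[0,0,0],0.2],[[0,0,0.001],[0,0,0],0.2],[[0,0,0],[0,0,0],0.2]]'
```

```text
time: 16.2
tool_pos: [0.5657, 0.1688, 0.148]
tool_rot: [0.0, 0.713, 0.701, 0.0]
contact_force: [-2.6, -0.0, 2.5]
gripper_width: 0.389
grasp_force: 61.0
```

```bash
python3 -m inch '[[[0,0,0.001],[0,0,0],0.2],[[0,0,0],[0,0,0],0.2],[[0,0,0],[0,0,0],0.2]]'
```

```text
time: 16.5
tool_pos: [0.5657, 0.1688, 0.1473]
tool_rot: [0.0, 0.713, 0.701, 0.0]
contact_force: [-4.0, 0.1, 4.4]
gripper_width: 0.391
grasp_force: 61.3
```

```bash
python3 -m inch '[[[0,0,0.001],[0,0,0],0.2],[[0,0,0],[0,0,0],0.2],[[0,0,0],[0,0,0],0.2],[[0,0,0],[0,0,0],0.2]]'
```

```text
time: 16.9
tool_pos: [0.5658, 0.1688, 0.1468]
tool_rot: [0.0, 0.713, 0.701, 0.0]
contact_force: [-4.6, -0.3, 7.4]
gripper_width: 0.389
grasp_force: 61.5
```

```bash
python3 -m inch '[[[0,0,0.0006],[0,0,0],0.2],[[0,0,0],[0,0,0],0.2],[[0,0,0],[0,0,0],0.2],[[0,0,0],[0,0,0],0.2],[[0,0,0],[0,0,0],0.2]]'
```

```text
time: 17.4
tool_pos: [0.5658, 0.1689, 0.1466]
tool_rot: [0.0, 0.713, 0.701, 0.0]
contact_force: [-5.3, -0.6, 8.7]
gripper_width: 0.389
grasp_force: 61.7
```

```bash
python3 -m inch '[[[0,0,-0.001],[0,0,0],0.2],[[0,0,-0.0005],[0,0,0],0.2],[[0,0,0],[0,0,0],0.2],[[0,0,0],[0,0,0],0.45],[[0,0,0],[0,0,0],0.5],[[0,0,0],[0,0,0],0.6],[[0,0,0],[0,0,0],0.7],[[0,0,0],[0,0,0],0.8]]'
python3 -m inch '[[[0,0,0],[0,0,0],0.8],[[0,0,0],[0,0,0],0.8]]'
python3 -m inch '[[[0,0,-0.005],[0,0,0],0.8],[[0,0,-0.01],[0,0,0],0.8],[[0,0,-0.02],[0,0,0],0.8],[[0,0,-0.03],[0,0,0],0.8],[[0,0,-0.03],[0,0,0],0.8],[[0,0,-0.03],[0,0,0],0.8],[[0,0,0],[0,0,0],0.8]]'
python3 see.py s4
python3 - <<'E'
from h import *
im,d=manip.grab_frame("wrist");P=cloud("wrist",d)
m=(d>0)&(np.hypot(P[...,0]-.565,P[...,1]-.168)<.03)&(P[...,2]>.135)
print(m.sum(),cv2.minAreaRect(P[m][:,:2].astype(np.float32)*1000),np.percentile(P[m][:,2],[2,50,98]))
t=P[m]; A=np.c_[t[:,:2],np.ones(len(t))]; print(np.linalg.lstsq(A,t[:,2],rcond=None)[0])
E
```

```text
time: 18.2
tool_pos: [0.5656, 0.1687, 0.146]
tool_rot: [0.0, 0.713, 0.701, 0.0]
contact_force: [0.7, -0.1, -0.2]
gripper_width: 0.797
grasp_force: 0.0
time: 18.4
tool_pos: [0.5655, 0.1687, 0.1462]
tool_rot: [0.0, 0.713, 0.701, 0.0]
contact_force: [-0.9, -0.4, 0.0]
gripper_width: 0.804
grasp_force: 0.0
time: 19.1
tool_pos: [0.568, 0.1692, 0.2786]
tool_rot: [0.003, 0.713, 0.701, 0.005]
contact_force: [0.0, 0.1, -0.3]
gripper_width: 0.799
grasp_force: 0.0
[0.56804004 0.16921726 0.27863593] [[0.0179, 0.9998, 0.0114], [0.9998, -0.0179, 0.0019], [0.0021, 0.0113, -0.9999]] [ 0.01139179  0.12205305 -0.28890674] [-0.02373495 -0.0298634   0.02190458]
[274, 318]
12130 ((564.7764892578125, 169.2291717529297), (34.90217971801758, 51.87931823730469), 89.48112487792969) [0.14701159 0.32161561 0.33138724]
[ 0.68293634  5.00284888 -1.00516325]
```

View pics/s4.png

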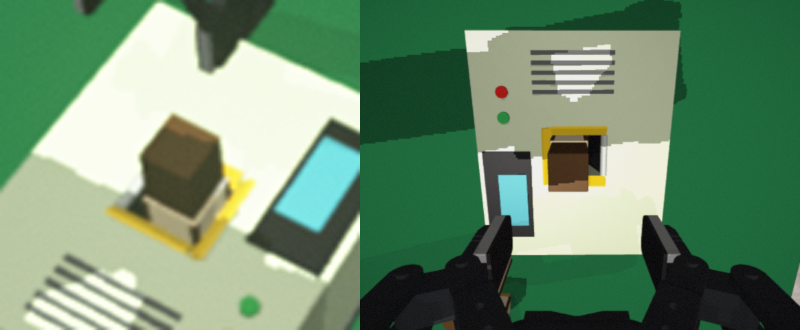

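The lamp stands in the throat with the flap open beside it and the gripper clear. I'll check its tilt and height, then hand in.

Run:
```python
from h import *
im,d=manip.grab_frame("wrist");P=cloud("wrist",d)
m=(d>0)&(np.hypot(P[...,0]-.565,P[...,1]-.168)<.035)&(abs(P[...,2]-.164)<.006)
t=P[m]; print(len(t),cv2.minAreaRect(t[:,:2].astype(np.float32)*1000),np.percentile(t[:,2],[5,50,95]))
A=np.c_[t[:,:2],np.ones(len(t))]; g=np.linalg.lstsq(A,t[:,2],rcond=None)[0]; print("tilt",g[:2])
n=pix("wrist",[.565,.168,.16]);print(n)
s=manip.state();print(s["time"],s["contact_force"])
```

```text
3548 ((560.3223876953125, 169.57801818847656), (34.20256805419922, 34.10005187988281), 88.75582122802734) [0.16243009 0.16384575 0.16491265]
tilt [-0.00390235 -0.02046025]
[314, 253]
19.3 [ 0.02379617  1.11765665 -0.61442165]
```

```bash
python3 -c "
from plant import manip
print(manip.job_done())"
```

```text
the job is handed in; nothing more can be done
None
```

The lamp stands upright in the test box, resting on the contact after being pressed at about 10 N for roughly half a second. The flap looks open against its side, the gripper is clear, and the job was handed in at 19.3 s; no verdict was returned.

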